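# Set up for honing: seat the oil stone, then poise the chisel over it

### The job

Get ready to hone the yellow-handled chisel: lay the oil stone gently flat on its raised holder, fully down between the two end stops and centred on the bar, and let go of it; then draw the yellow-handled chisel straight out of its rack and lower its handle until the blade is at about 30 degrees to the stone, bevel side down, pointing lengthwise along the stone with its edge square across it (handle to either end). Finish still holding the chisel like that, quite still, with its cutting edge roughly 2 cm above the middle part of the stone, never touching the stone, because the stone has yet to be oiled. Leave the blue-handled chisel in the rack, and leave the oil can and the block plane where they stand.

Things in the scene. Friction and masses are not known exactly. Their poses are not given: they have to be found in the camera images.
- oil_stone_centre (a point): centre (half-way up) of the oil stone: a plain block 50 x 160 x 25 mm, pale upper half and grey lower half, 0.55 kg, lying loose and flat on the bench. Axes: x across its 50 mm width, y along its 160 mm length, z up. Either way round will do on the holder.
- oil_stone: the oil stone itself; origin at the centre of its underside, axes as above.
- holder_bed (a point): middle of the seat of the fixed stone holder, on the top face of its wooden bar, 55 mm above the bench. The bar is 40 mm wide (narrower than the stone, which overhangs it 5 mm on each side, so fingers can pass beside it) and 200 mm long. Axes: x along the bar, pointing to the robot's left (the bar lies roughly crosswise in front of the robot), y across it, z up.
- stone_holder: the stone holder; origin on the bench below its seat's middle, axes as above. A rubber-faced steel stop 46 mm wide stands 11 mm above the bar's top at each end of the seat; clear length between the stops 168 mm. Two cross feet, 110 mm wide and up to 31 mm high, 70 mm either side of the middle. The brass clamp screw at the right-hand end does not turn.
- yellow_chisel_handle (a point): centre of the yellow chisel's handle, which is 97 mm long (48.5 mm to either end) and about 20 x 21 mm thick. Axes: y along the chisel from edge to handle end, x across the blade's width (level in the rack), z out of the bevel side. The handle stands up in the rack, leaning 20 degrees from upright towards the robot's side, bevel towards the robot.
- yellow_chisel_edge (a point): middle of the yellow chisel's cutting edge: from the handle's centre 161.5 mm towards -y and 8.5 mm towards -z of the handle's axes; same axes.
- yellow_chisel: the yellow chisel, 210 mm long, 0.15 kg, blade 10 mm wide, 4 mm thick, 113 mm long. It hangs by the handle's shoulder in one of the two outer slots of the rack. Origin on its flat back, 105 mm from the edge, axes as above.
- rack_rail (a point): middle slot (empty) at the top face of the chisel rack's upper rail, 133 mm above the bench. Three slots, 7 x 18.5 mm, 62 mm apart along the rail. The yellow blade must be drawn 113 mm along its own length to come clear of the top. Axes: x level, away from the robot, y along the rail, z up.
- chisel_rack: the chisel rack, fixed: two slotted wooden rails, 18 mm (upper) and 12 mm (lower) thick, between two cheeks, tilted 20 degrees so that the tools lean towards the robot; about 130 x 232 mm on the bench, the cheeks 150 mm high; origin on the bench under its middle, axes as above.
- blue_chisel_handle (a point): centre of the handle (111 mm long, 20 x 21 mm) of the blue chisel, 240 mm long, which hangs in the other outer slot of the rack, 124 mm from the yellow one, and is to stay there.
- blue_chisel: the blue chisel itself; origin at half its length.
- oil_can: red oil can with a bent spout, 66 x 89 x 151 mm; origin at the centre of its underside. Stays where it is.
- block_plane: small metal block plane, 50 x 155 x 52 mm; origin at the centre of its underside. Stays where it is.

How it is judged:
On the way, in this order (a step that is already met when the one before it is completed fails the run):
1. the oil stone lies flat between the end stops of its holder and has been let go of (z of oil_stone_centre in the frame of holder_bed between 0.009 and 0.016 m and x of oil_stone_centre in the frame of holder_bed between -0.008 and 0.008 m and y of oil_stone_centre in the frame of holder_bed between -0.011 and 0.011 m and angle between the y axis of oil_stone_centre and the x axis of holder_bed, either way round below 0.12 rad and contact force between the fingers and oil_stone below 0.05 N), for 0.3 s.
2. with the stone still seated, the yellow chisel is drawn right out of the rack (z of oil_stone_centre in the frame of holder_bed between 0.009 and 0.016 m and x of oil_stone_centre in the frame of holder_bed between -0.008 and 0.008 m and y of oil_stone_centre in the frame of holder_bed between -0.011 and 0.011 m and angle between the y axis of oil_stone_centre and the x axis of holder_bed, either way round below 0.12 rad and distance of yellow_chisel_edge from where it was at the start of the episode above 0.12 m and contact force between yellow_chisel and chisel_rack below 0.05 N and contact force between the fingers and yellow_chisel above 2 N), for 0.1 s.
At the end, for the whole second after the job is handed in: Stone flat on the bar between the stops (8 mm along, 11 mm across), let go of. Yellow chisel held still, touching nothing else: edge 3 to 40 mm above the stone, within 70 mm along and 20 mm across of its seat's middle, blade 21 to 39 degrees from level, bevel down, square across within 15 degrees (all of step 1 and x of yellow_chisel_edge in the frame of holder_bed between -0.07 and 0.07 m and y of yellow_chisel_edge in the frame of holder_bed between -0.02 and 0.02 m and z of yellow_chisel_edge in the frame of holder_bed between 0.028 and 0.065 m and angle between yellow_chisel_handle's own y axis and vertical between 0.890118 and 1.20428 rad and angle between yellow_chisel_handle's own z axis and vertical above 1.91986 rad and angle between the x axis of yellow_chisel_handle and the y axis of holder_bed, either way round below 0.261799 rad and contact force between the fingers and yellow_chisel above 2 N and contact force between yellow_chisel and oil_stone below 0.05 N and contact force between yellow_chisel and stone_holder below 0.05 N and contact force between yellow_chisel and chisel_rack below 0.05 N and linear speed of yellow_chisel below 0.03 m/s and angular speed of yellow_chisel below 0.15 rad/s and linear speed of oil_stone below 0.02 m/s); the arm keeps its last pose, push and grip.
It fails at once if the chisel touches the stone (contact force between yellow_chisel and oil_stone above 0.5 N).
It fails at once if the stone is dropped (falls free, out of the fingers, by more than about a centimetre) (contact force between the fingers and oil_stone below 0.05 N and linear speed of oil_stone above 0.45 m/s).
It fails at once if the stone is rammed onto the holder (contact force between oil_stone and stone_holder above 150 N).
It fails at once if the blue chisel is pulled up or out of the rack (distance of blue_chisel_handle from where it was at the start of the episode above 0.025 m).
It fails at once if the oil can or the block plane is moved or knocked over (distance of any of oil_can, block_plane from where it was at the start of the episode above 0.03 m or angle between oil_can's own z axis and vertical above 0.4 rad).
It also fails if it takes over 59 s, if anything falls off the work surface, if the arm or the gripper's body presses on something with over 40 N, if the wrist force passes 120 N, or if a joint passes its speed limit or range.

### The arm

A 7-joint arm with a two-finger parallel gripper is mounted at the origin on a cart in front of the work surface, level with it; the furniture and walls round the work are solid. World frame = base frame: x ahead of the robot, y to its left, z up, the work surface at z = 0. Lengths are in m, angles in rad, forces in N, time in s.
With the tool pointing down it reaches from about 0.35 to 0.9 m from the base axis. Payload 19.9 kg.
Tool frame: the origin (TCP) lies between the finger pads; the fingertips stand 19 mm ahead of it and the grasp point (between the pads) is the TCP (r.nose_length is the distance from the TCP to the fingertips, in m); z points along the fingers, y is the line along which they close (so a half turn about z gives the same grasp; the last joint's range is limited). The gripper opens to 94 mm and grips with 3 to 60 N. Pads are 16 mm wide; open, the fingers measure 119 mm over their backs; the gripper's body (75 mm by 177 mm) begins 78 mm behind the grasp point.
Start: joints at [1.2, 0.417, -0.01, 1.614, 0.005, 1.111, -0.053], TCP at [0.202, -0.592, 0.224] pointing down, gripper open.
Joint ranges: [-2.81, 2.81], [-0.39, 2.02], [-1.27, 1.25], [0.06, 2.57], [-1.19, 4.33], [0.19, 2], [-2.82, 2.82]. Speed limits (rad/s): [1.89, 1.89, 2.39, 2.39, 3.01, 3.01, 3.01].

### API

Orientations are given as a rotation vector (axis times angle).
In Python, from station import r gives the robot as it stands. The module is installed in compiled form; this text tells all that it offers.
- The arm moves only by the tool arm_command, never from a script. Its argument "targets" is a list of rows, each an object of numbers: "dx", "dy", "dz": the shift along the tool's x, y, z in cm; "roll": the turn about the tool's z in rad. A call has 1 to 5 rows; each row is the pose to reach, as a shift and turn from the pose commanded when the call began, along the tool's axes at that moment; what a row does not reach only later rows make up. A row lasts 1/10 s, in which the tool goes at most 50 mm and 8.59 degrees, less where a joint would pass 70% of its speed; a pose out of reach is approached as far as the arm can. A call with a gripper value outside its range is refused whole. "claw" is the gripper command: -1 is fully open, 1 is shut, values between are in proportion, set as the call begins (left out, the last holds). The fingers move at their own pace and stop on an object; "squeeze" is the grip in N (left out, the last holds). Time passes only in rows, so rows that repeat a pose let the fingers close. It gives the time, the measured TCP pose, the force, the opening and the grip force at its end, in the units of the state.
- r.sense(): the state, without advancing time (a new reading comes with each control period).
- r.grab_frame(name): name is "scene" or "top"; returns a dict with "img" (384x512x3 uint8, red, green, blue), "range_z" (384x512 float32, m along the optical axis (not along the pixel's ray), 0 where there is no reading), "fx", "fy", "cx", "cy" (pixels), "k1" (the pictures are not rectified: a ray, as slopes to the right and down, at radius r is drawn at 1 + k1 r^2 times it, then the intrinsics apply), "R" (3x3) and "t" (3): a world point X has camera coordinates R X + t. Camera axes: x right, y down, z forward; pixel columns grow to the right and rows downward; lengths in m; the calibration is good to about 2 mm. A picture is of the moment at which its call begins.
- r.job_done(): hands the job in; it is judged then, once.
The state is a dict: "clock": time; "joint_pos": joint angles; "qvel": joint speeds; "tau": joint torques, N m; "tcp_pos": TCP position; "ee_rot": TCP orientation; "contact_force": force on the tool from outside, world axes, zero at the start; "ft_torque": the same for the moment, N m; "width": finger opening in m; "grip_force": force on a finger pad.
Only numpy, scipy, OpenCV 4.12 (cv2) and the standard library are available. Lean on these libraries where they do the work, as an engineer would, in place of code of your own. Each camera call takes 0.05 s, during which the arm holds its last target. There are 200 camera calls.

## Working session

There is one attempt and no reset: what is moved stays moved. The work goes in short steps, Python scripts to look and compute and a tool call to move; the robot and the scene stay as the last step left them, time stands still between calls to the robot, and variables do not carry over. Pictures are saved under pics/ and viewed, at most 10 in all, crops included, and the job is handed in when it is done.

Besides the shell and the picture viewer there is one more tool, called in YAML: its name, and indented under it one key for each argument. arm_command: Moves the arm, as the interface text tells. Its arguments: {"type":"object","properties":{"targets":{"type":"array","items":{"type":"object","properties":{"dx":{"type":"number"},"dy":{"type":"number"},"dz":{"type":"number"},"roll":{"type":"number"}}}},"claw":{"type":"number"},"squeeze":{"type":"number"}},"required":["targets"]}

```bash
mkdir -p pics
cat > h.py <<'E'
import numpy as np, cv2
from station import r
def cloud(f):
    z=f["range_z"].astype(float); h,w=z.shape
    u,v=np.meshgrid(np.arange(w),np.arange(h))
    x=(u-f["cx"])/f["fx"]; y=(v-f["cy"])/f["fy"]; a,b=x.copy(),y.copy()
    for _ in range(8):
        s=1+f["k1"]*(a*a+b*b); a,b=x/s,y/s
    P=np.stack([a*z,b*z,z],-1); R=np.array(f["R"]); t=np.array(f["t"])
    W=(P-t)@R; W[z==0]=np.nan
    return W
def get(n,save=None):
    f=r.grab_frame(n)
    if save: cv2.imwrite(f"pics/{save}.png",f["img"][:,:,::-1])
    return f["img"],cloud(f),cv2.cvtColor(f["img"],cv2.COLOR_RGB2HSV),f
E
python3 - <<'E'
from h import *
for n in("top","scene"):
    i,W,h,f=get(n,n+"0"); np.savez(n+"0.npz",i=i,W=W,h=h); print(n,f["k1"],f["fx"],np.array(f["R"]).round(2),-np.array(f["R"]).T@f["t"])
print(r.sense())
E
```

```text
top -0.1358368891412142 392.1149314540513 [[ 0.   -1.    0.01]
 [-0.99 -0.   -0.14]
 [ 0.14 -0.01 -0.99]] [ 0.32155951 -0.07980034  1.32691843]
scene -0.1218267500862686 471.8456818929063 [[ 0.93 -0.35  0.02]
 [-0.16 -0.47 -0.87]
 [ 0.32  0.81 -0.5 ]] [-0.03499856 -1.50127077  0.97214379]
{'clock': 0.1, 'joint_pos': array([ 1.20048418,  0.41793973, -0.01031071,  1.6140785 ,  0.0047337 ,
        1.11064463, -0.05299745]), 'qvel': array([ 5.97815119e-04, -1.88898359e-05,  7.52002234e-04, -2.05973792e-03,
       -1.19533799e-03,  7.77880587e-04, -8.75876501e-04]), 'tau': array([ 1.22448037e-04, -8.52588773e+01,  6.39220085e-01, -4.26697433e+01,
       -4.89617488e-02,  1.64287974e-02,  1.83092620e-04]), 'tcp_pos': array([ 0.20171955, -0.59124914,  0.22388682]), 'ee_rot': array([-3.09822604e+00, -5.14058255e-01,  4.37590754e-04]), 'contact_force': array([ 0.13313121, -0.34607732, -0.38219834]), 'ft_torque': array([-0.02677269, -0.03643731,  0.01051137]), 'grip_force': 0.0, 'width': 0.09380023545850358}
```

View pics/top0.png

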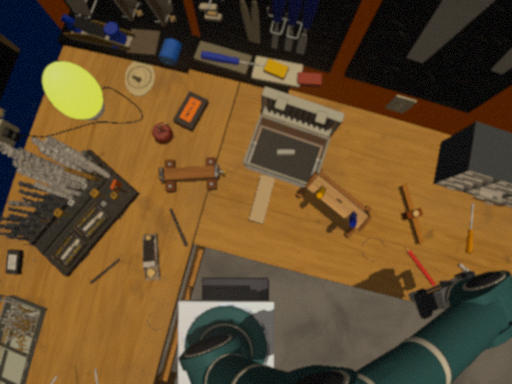

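View pics/scene0.png

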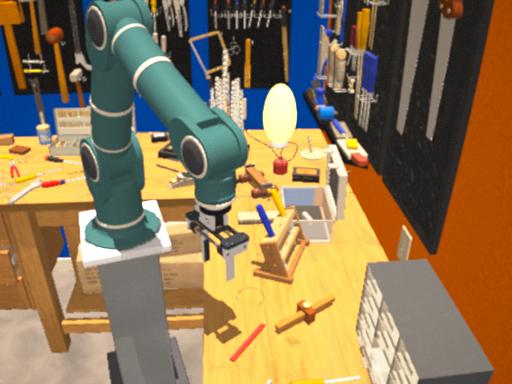

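Run:
```python
from h import *
d=np.load("top0.npz");i,W=d["i"],d["W"]
c=i[140:260,130:390]; cv2.imwrite("pics/c1.png",cv2.resize(c,None,fx=3,fy=3,interpolation=cv2.INTER_CUBIC)[:,:,::-1])
d2=np.load("scene0.npz"); c=d2["i"][170:290,220:350]; cv2.imwrite("pics/c2.png",cv2.resize(c,None,fx=5,fy=5,interpolation=cv2.INTER_CUBIC)[:,:,::-1])
for n,(u,v) in dict(stone=(262,198),stonee=(268,180),holder=(190,173),yel=(316,187),blue=(352,222),rack=(335,205),can=(163,133),plane=(150,257),bench=(240,230)).items(): print(n,W[v,u].round(3),d["h"][v,u])
```

```text
stone [ 0.491 -0.123  0.025] [ 17 116 174]
stonee [ 0.554 -0.143  0.02 ] [ 18 114 172]
holder [0.57  0.117 0.054] [ 14 185 139]
yel [ 0.513 -0.288  0.128] [ 16 154 171]
blue [ 0.397 -0.37   0.234] [114 207 101]
rack [ 0.457 -0.346  0.129] [ 15 150 179]
can [0.705 0.211 0.061] [  6 159 125]
plane [0.293 0.242 0.05 ] [16 87 56]
bench [ 0.385 -0.049 -0.   ] [ 17 183 162]
```

View pics/c1.png

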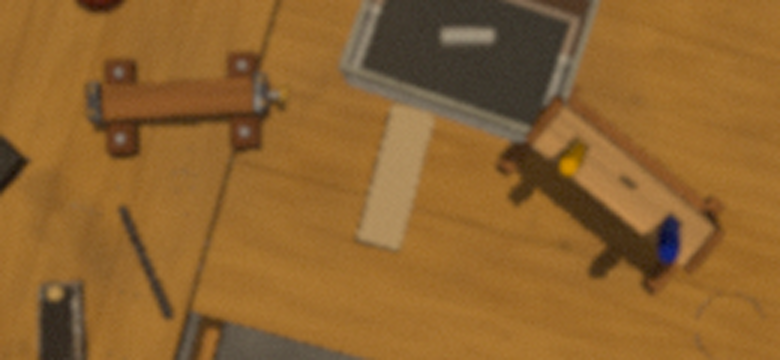

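View pics/c2.png

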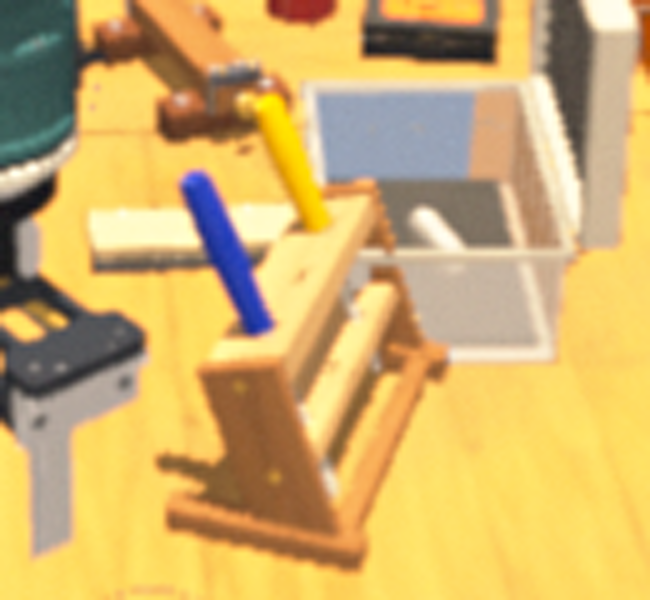

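```bash
cat >> h.py <<'E'
def rect(P):
    (c,s,a)=cv2.minAreaRect((P[:,:2]*1000).astype(np.float32)); b=cv2.boxPoints((c,s,a))
    e=max([b[1]-b[0],b[2]-b[1]],key=np.linalg.norm); return np.round(c,1),np.round(s,1),round(float(np.degrees(np.arctan2(e[1],e[0])))%180,2)
def sel(W,lo,hi): return np.all((W>lo)&(W<hi),-1)
E
python3 - <<'E'
from h import *
T=np.load("top0.npz");S=np.load("scene0.npz")
for n,d in(("top",T),("scene",S)):
    W,h,i=d["W"],d["h"],d["i"].astype(int)
    m=sel(W,[.38,-.2,.018],[.58,-.06,.032]); m=cv2.morphologyEx(m.astype(np.uint8),cv2.MORPH_OPEN,np.ones((3,3)))>0
    k,l,st,_=cv2.connectedComponentsWithStats(m.astype(np.uint8)); j=1+np.argmax(st[1:,4]); P=W[l==j]
    print(n,"stone",rect(P),np.median(P[:,2]),len(P))
    m=sel(W,[.5,.0,.047],[.66,.22,.063]); P=W[m]; print("bar",rect(P),np.median(P,0).round(4),len(P))
    m=sel(W,[.5,-.0,.063],[.66,.22,.08]); P=W[m]; print("stops",P.round(3)[:12].tolist())
    m=sel(W,[.3,-.5,.12],[.6,-.2,.142]); P=W[m]; print("rail",rect(P),len(P),np.median(P,0).round(4))
    for c,lo,hi in(("y",(21,170,120),(32,255,255)),("b",(108,120,50),(130,255,255))):
        m=(cv2.inRange(h,lo,hi)>0)&sel(W,[.3,-.5,.1],[.6,-.2,.26]); P=W[m]
        mu=np.median(P,0); u,s,v=np.linalg.svd(P-P.mean(0),full_matrices=False); ax=v[0]*np.sign(v[0][2])
        t=(P-P.mean(0))@ax; print(c,len(P),P.mean(0).round(4),ax.round(3),(s/np.sqrt(len(P))).round(4),t.min().round(3),t.max().round(3), P[np.argmax(t)].round(3),P[np.argmin(t)].round(3))
# box near stone
W=T["W"]; P=W[sel(W,[.45,-.35,.035],[.75,-.05,.3])]; 
B=P[(P[:,1]>-.3)]; print("box",B.min(0),B.max(0)); B=B[B[:,0]<.62]; print(B[::12].round(3).tolist()[:20])
E
```

```text
top stone (array([ 491.2, -120.2]), array([ 49.7, 160.7]), 165.49) 0.025553807116552425 678
bar (array([572.9, 109.8]), array([ 43.5, 218.4]), 93.27) [0.5728 0.1171 0.0552] 657
stops [[0.597, 0.033, 0.068], [0.598, 0.03, 0.067], [0.599, 0.027, 0.063], [0.594, 0.036, 0.067], [0.595, 0.033, 0.067], [0.594, 0.03, 0.067], [0.595, 0.027, 0.063], [0.591, 0.036, 0.066], [0.591, 0.033, 0.068], [0.59, 0.029, 0.072], [0.59, 0.026, 0.07], [0.592, 0.023, 0.065]]
rail (array([ 469.1, -355. ]), array([225.4,  61. ]), 50.35) 1017 [ 0.4666 -0.3524  0.133 ]
y 7 [ 0.4839 -0.286   0.2098] [-0.527  0.414  0.742] [0.0159 0.0042 0.0033] -0.025 0.016 [ 0.472 -0.28   0.22 ] [ 0.497 -0.295  0.19 ]
b 58 [ 0.4017 -0.3757  0.2191] [-0.455  0.282  0.844] [0.0233 0.0042 0.0039] -0.068 0.023 [ 0.388 -0.366  0.236] [ 0.426 -0.397  0.159]
scene stone (array([ 447.2, -114.3]), array([60.1, 77.6]), 164.68) 0.022641077075956688 152
bar (array([570.1, 110.6]), array([ 46.4, 219.9]), 92.77) [0.5679 0.1152 0.0528] 245
stops [[0.576, 0.211, 0.066], [0.554, 0.212, 0.064], [0.578, 0.202, 0.065], [0.543, 0.207, 0.064], [0.556
[... 396 characters left out ...]
0.131]
b 175 [ 0.4034 -0.3912  0.1864] [-0.323  0.261  0.909] [0.0306 0.0047 0.0035] -0.059 0.049 [ 0.385 -0.374  0.229] [ 0.42  -0.405  0.132]
box [ 0.4669729  -0.29998337  0.03503041] [ 0.74999679 -0.05616479  0.28253465]
[[0.619, -0.062, 0.093], [0.612, -0.069, 0.079], [0.597, -0.063, 0.101], [0.594, -0.082, 0.099], [0.592, -0.095, 0.094], [0.589, -0.098, 0.096], [0.585, -0.098, 0.097], [0.582, -0.101, 0.099], [0.586, -0.105, 0.063], [0.584, -0.108, 0.056], [0.584, -0.109, 0.04], [0.573, -0.146, 0.095], [0.57, -0.143, 0.094], [0.574, -0.141, 0.055], [0.573, -0.139, 0.042], [0.563, -0.175, 0.096], [0.56, -0.165, 0.096], [0.551, -0.289, 0.144], [0.557, -0.191, 0.096], [0.56, -0.177, 0.061]]
```

```bash
cat >> h.py <<'E'
from scipy.spatial.transform import Rotation as Ro
def go(x,y,z,yaw=None):
    "shift in cm / roll to bring TCP to x,y,z with tool-x yaw (deg)"
    s=r.sense(); R=Ro.from_rotvec(s["ee_rot"]).as_matrix(); d=R.T@(np.array([x,y,z])-s["tcp_pos"])*100
    cy=np.degrees(np.arctan2(R[1,0],R[0,0])); ro=0 if yaw is None else -np.radians((yaw-cy+180)%360-180)
    print("t%.2f tcp"%s["clock"],s["tcp_pos"].round(4),"yaw %.1f tilt %.4f"%(cy,R[2,2]),"-> d",d.round(2),"roll %.3f"%ro,"j7 %.2f"%s["joint_pos"][6],"w",round(s["width"],4),"F",s["contact_force"].round(1),"g",round(s["grip_force"],1))
E
python3 - <<'E'
from h import *
go(.491,-.120,.12,-14.5)
T=np.load("top0.npz");W=T["W"];i=T["i"]
P=W[sel(W,[.53,.05,.05],[.61,.18,.06])]
for y in np.arange(.05,.18,.02):
    Q=P[abs(P[:,1]-y)<.01]; print(round(y,2),Q[:,0].min().round(4),Q[:,0].max().round(4),Q[:,2].mean().round(4))
# pixel profile along the bar's line, median over 5 rows
for u in list(range(156,172))+list(range(208,226)):
    v=int(round(173.5-(u-190)*.035)); print(u,np.median(i[v-3:v+4,u],0).astype(int),np.nanmedian(W[v-3:v+4,u],0).round(4))
E
```

```text
t0.10 tcp [ 0.2017 -0.5912  0.2239] yaw 18.8 tilt -1.0000 -> d [ 42.6  -35.25  10.42] roll 0.582 j7 -0.05 w 0.0938 F [ 0.1 -0.3 -0.4] g 0.0
0.05 0.5561 0.5941 0.0546
0.07 0.556 0.5941 0.0555
0.09 0.5557 0.5933 0.0554
0.11 0.5533 0.5939 0.0551
0.13 0.5523 0.5907 0.0551
0.15 0.5502 0.5908 0.055
0.17 0.5494 0.5908 0.0548
156 [153 103  42] [ 5.734e-01  2.431e-01 -1.000e-04]
157 [147 101  41] [ 5.731e-01  2.400e-01 -5.000e-04]
158 [130  90  43] [ 5.733e-01  2.363e-01 -1.000e-04]
159 [101  75  51] [0.5608 0.2179 0.0633]
160 [87 70 57] [0.5613 0.2141 0.0655]
161 [80 72 58] [0.5613 0.2106 0.0648]
162 [77 64 55] [0.5635 0.2067 0.0687]
163 [84 61 39] [0.5634 0.2042 0.0641]
164 [114  70  31] [0.5659 0.2029 0.0555]
165 [132  82  36] [0.5655 0.2001 0.0546]
166 [136  84  36] [0.5657 0.1963 0.0551]
167 [138  86  40] [0.5658 0.1931 0.0548]
168 [137  84  39] [0.5651 0.1902 0.0536]
169 [140  86  37] [0.5659 0.1861 0.0556]
170 [138  84  39] [0.5657 0.1826 0.0553]
171 [139  86  37] [0.5661 0.1796 0.0552]
208 [132  82  36] [0.5698 0.0567 0.0556]
209 [132  81  37] [0.5702 0.0535 0.0537]
210 [135  84  37] [0.5687 0.0502 0.0546]
211 [132  81  37] [0.5703 0.0468 0.0561]
212 [132  82  37] [0.5696 0.0434 0.0558]
213 [126  80  42] [0.5706 0.0401 0.0548]
214 [117  90  70] [0.5675 0.0357 0.0674]
215 [121 111  98] [0.5697 0.0327 0.0649]
216 [119 110  94] [0.568  0.0294 0.0648]
217 [100  87  73] [0.5671 0.026  0.066 ]
218 [85 71 55] [0.568  0.023  0.0649]
219 [94 69 51] [0.5755 0.0212 0.0446]
220 [110  90  48] [0.5787 0.0209 0.0036]
221 [121 100  55] [5.821e-01 1.790e-02 3.000e-04]
222 [123  99  49] [0.5804 0.0141 0.0054]
223 [136 104  45] [0.5775 0.0075 0.0499]
224 [146 109  39] [0.576  0.0043 0.0512]
225 [142 104  40] [0.5775 0.0011 0.0499]
```

arm_command:
  targets:
    - {"dz": -5}
    - {"dz": -10}
    - {"dz": -14}
    - {"dz": -14}
  claw: -1

```text
$.targets[0]: bad value
```

arm_command:
  targets:
    - {"dx": 42.5, "dy": -35.3, "roll": 0.58}
    - {"dx": 42.5, "dy": -35.3, "roll": 0.58}
    - {"dx": 42.5, "dy": -35.3, "roll": 0.58}
    - {"dx": 42.5, "dy": -35.3, "roll": 0.58}
    - {"dx": 42.5, "dy": -35.3, "roll": 0.58}

```text
$.targets[0]: bad value
```

arm_command:
  targets:
    - {"dx": 0, "dy": 0, "dz": -5, "roll": 0}
    - {"dx": 0, "dy": 0, "dz": -10, "roll": 0}
    - {"dx": 0, "dy": 0, "dz": -14, "roll": 0}
  claw: -1
  squeeze: 30

```text
clock: 0.4
tcp_pos: [0.2017, -0.5915, 0.367]
ee_rot: [3.098, 0.514, 0.0]
contact_force: [-0.0, 0.0, -0.0]
width: 0.0938
grip_force: 0.0
```

arm_command:
  targets:
    - {"dx": 42.5, "dy": -35.3, "dz": 0, "roll": 0.58}
    - {"dx": 42.5, "dy": -35.3, "dz": 0, "roll": 0.58}
    - {"dx": 42.5, "dy": -35.3, "dz": 0, "roll": 0.58}
    - {"dx": 42.5, "dy": -35.3, "dz": 0, "roll": 0.58}
    - {"dx": 42.5, "dy": -35.3, "dz": 0, "roll": 0.58}

```text
clock: 0.9
tcp_pos: [0.3253, -0.3896, 0.3644]
ee_rot: [-3.116, 0.403, 0.001]
contact_force: [0.8, -2.0, 0.2]
width: 0.0942
grip_force: 0.0
```

```bash
python3 -c "
from h import *
go(.491,-.120,.12,-14.5)"
```

```text
t0.90 tcp [ 0.3253 -0.3896  0.3644] yaw -14.7 tilt -1.0000 -> d [  9.18 -30.3   24.43] roll -0.004 j7 -1.02 w 0.0942 F [ 0.8 -2.   0.2] g 0.0
```

arm_command:
  targets:
    - {"dx": 9.2, "dy": -30.3, "dz": 0, "roll": 0}
    - {"dx": 9.2, "dy": -30.3, "dz": 0, "roll": 0}
    - {"dx": 9.2, "dy": -30.3, "dz": 0, "roll": 0}
    - {"dx": 9.2, "dy": -30.3, "dz": 10, "roll": 0}
    - {"dx": 9.2, "dy": -30.3, "dz": 15, "roll": 0}

```text
clock: 1.4
tcp_pos: [0.445, -0.1939, 0.3039]
ee_rot: [3.116, -0.391, 0.005]
contact_force: [1.2, -1.1, -0.9]
width: 0.094
grip_force: 0.0
```

```bash
python3 -c "
from h import *
go(.491,-.120,.06,-14.5)"
```

```text
t1.40 tcp [ 0.445  -0.1939  0.3039] yaw -14.3 tilt -1.0000 -> d [ 2.56 -8.31 24.39] roll 0.003 j7 -1.50 w 0.094 F [ 1.2 -1.1 -0.9] g 0.0
```

arm_command:
  targets:
    - {"dx": 2.6, "dy": -8.3, "dz": 4, "roll": 0}
    - {"dx": 2.6, "dy": -8.3, "dz": 8, "roll": 0}
    - {"dx": 2.6, "dy": -8.3, "dz": 13, "roll": 0}
    - {"dx": 2.6, "dy": -8.3, "dz": 17, "roll": 0}
    - {"dx": 2.6, "dy": -8.3, "dz": 20, "roll": 0}

```text
clock: 1.9
tcp_pos: [0.4885, -0.1212, 0.1008]
ee_rot: [-3.116, 0.392, 0.003]
contact_force: [1.3, -1.0, 0.2]
width: 0.0938
grip_force: 0.0
```

```bash
python3 -c "
from h import *
go(.491,-.120,.025,-14.5)"
```

```text
t1.90 tcp [ 0.4885 -0.1212  0.1008] yaw -14.3 tilt -1.0000 -> d [ 0.23 -0.18  7.58] roll 0.003 j7 -1.80 w 0.0938 F [ 1.3 -1.   0.2] g 0.0
```

arm_command:
  targets:
    - {"dx": 0.2, "dy": -0.2, "dz": 4, "roll": 0}
    - {"dx": 0.2, "dy": -0.2, "dz": 7.5, "roll": 0}
    - {"dx": 0.2, "dy": -0.2, "dz": 7.5, "roll": 0}
    - {"dx": 0.2, "dy": -0.2, "dz": 7.5, "roll": 0}

```text
clock: 2.3
tcp_pos: [0.4917, -0.1206, 0.0289]
ee_rot: [-3.117, 0.393, 0.002]
contact_force: [-0.0, -0.1, 0.6]
width: 0.0937
grip_force: 0.0
```

arm_command:
  targets:
    - {"dx": 0, "dy": 0, "dz": 0, "roll": 0}
    - {"dx": 0, "dy": 0, "dz": 0, "roll": 0}
    - {"dx": 0, "dy": 0, "dz": 0, "roll": 0}
    - {"dx": 0, "dy": 0, "dz": 0, "roll": 0}
    - {"dx": 0, "dy": 0, "dz": 0, "roll": 0}
  claw: 1
  squeeze: 35

```text
clock: 2.8
tcp_pos: [0.4919, -0.1208, 0.0287]
ee_rot: [3.117, -0.394, 0.001]
contact_force: [0.0, 0.6, 0.3]
width: 0.0575
grip_force: 0.0
```

```bash
python3 -c "
from h import *
go(.491,-.120,.025,-14.5)"
```

```text
t2.80 tcp [ 0.4919 -0.1208  0.0287] yaw -14.4 tilt -1.0000 -> d [-0.1  -0.06  0.37] roll 0.002 j7 -1.86 w 0.0575 F [0.  0.6 0.3] g 0.0
```

arm_command:
  targets:
    - {"dx": 0, "dy": 0, "dz": 0.4, "roll": 0}
    - {"dx": 0, "dy": 0, "dz": 0.4, "roll": 0}
    - {"dx": 0, "dy": 0, "dz": 0.4, "roll": 0}
    - {"dx": 0, "dy": 0, "dz": 0.4, "roll": 0}
    - {"dx": 0, "dy": 0, "dz": 0.4, "roll": 0}

```text
clock: 3.3
tcp_pos: [0.4923, -0.1206, 0.0246]
ee_rot: [-3.117, 0.393, -0.002]
contact_force: [1.0, 0.5, 8.5]
width: 0.0501
grip_force: 35.0
```

arm_command:
  targets:
    - {"dx": 0, "dy": 0, "dz": -3, "roll": 0}
    - {"dx": 0, "dy": 0, "dz": -7, "roll": 0}
    - {"dx": 0, "dy": 0, "dz": -11, "roll": 0}
    - {"dx": 0, "dy": 0, "dz": -15, "roll": 0}
    - {"dx": 0, "dy": 0, "dz": -15, "roll": 0}

```text
clock: 3.8
tcp_pos: [0.4937, -0.1211, 0.1785]
ee_rot: [3.116, -0.394, 0.01]
contact_force: [1.8, -0.6, -5.4]
width: 0.0499
grip_force: 35.0
```

```bash
python3 -c "
from h import *
go(.572,.12,.173,93)
i,W,h,f=get('top')
m=sel(W,[.38,-.25,.135],[.62,0,.2]);P=W[m];print(rect(P),np.median(P[:,2]))"
```

```text
t3.80 tcp [ 0.4937 -0.1211  0.1785] yaw -14.4 tilt -1.0000 -> d [  1.58 -25.3    0.55] roll -1.874 j7 -1.75 w 0.0499 F [ 1.8 -0.6 -5.4] g 35.0
(array([0., 0.]), array([0., 0.]), 0.0) nan
  return _methods._mean(a, axis=axis, dtype=dtype,
  ret = ret.dtype.type(ret / rcount)
```

arm_command:
  targets:
    - {"dx": 1.6, "dy": -5, "dz": 0, "roll": -0.15}
    - {"dx": 1.6, "dy": -10, "dz": 0, "roll": -0.3}
    - {"dx": 1.6, "dy": -14, "dz": 0, "roll": -0.45}
    - {"dx": 1.6, "dy": -18, "dz": 0, "roll": -0.6}
    - {"dx": 1.6, "dy": -21, "dz": 0, "roll": -0.75}

```text
clock: 4.35
tcp_pos: [0.5587, 0.0814, 0.1722]
ee_rot: [-3.04, -0.787, 0.004]
contact_force: [0.1, -0.2, -4.8]
width: 0.0496
grip_force: 35.0
```

```bash
python3 -c "
from h import *
go(.572,.121,.173,93)"
```

```text
t4.35 tcp [0.5587 0.0814 0.1722] yaw 29.0 tilt -1.0000 -> d [ 3.09 -2.81 -0.08] roll -1.116 j7 -1.49 w 0.0496 F [ 0.1 -0.2 -4.8] g 35.0
```

arm_command:
  targets:
    - {"dx": 3.1, "dy": -2.8, "dz": 0, "roll": -0.15}
    - {"dx": 3.1, "dy": -2.8, "dz": 0, "roll": -0.3}
    - {"dx": 3.1, "dy": -2.8, "dz": 0, "roll": -0.45}
    - {"dx": 3.1, "dy": -2.8, "dz": 0, "roll": -0.6}
    - {"dx": 3.1, "dy": -2.8, "dz": 0, "roll": -0.75}

```text
clock: 4.85
tcp_pos: [0.5722, 0.1181, 0.172]
ee_rot: [-2.541, -1.844, 0.004]
contact_force: [-0.3, 0.3, -4.7]
width: 0.0499
grip_force: 35.0
```

```bash
python3 -c "
from h import *
go(.572,.121,.11,93)"
```

```text
t4.85 tcp [0.5722 0.1181 0.172 ] yaw 71.9 tilt -1.0000 -> d [ 0.28 -0.09  6.2 ] roll -0.368 j7 -0.88 w 0.0499 F [-0.3  0.3 -4.7] g 35.0
```

arm_command:
  targets:
    - {"dx": 0.3, "dy": -0.1, "dz": 1, "roll": -0.15}
    - {"dx": 0.3, "dy": -0.1, "dz": 3, "roll": -0.3}
    - {"dx": 0.3, "dy": -0.1, "dz": 6, "roll": -0.368}
    - {"dx": 0.3, "dy": -0.1, "dz": 6.2, "roll": -0.368}
    - {"dx": 0.3, "dy": -0.1, "dz": 6.2, "roll": -0.368}

```text
clock: 5.35
tcp_pos: [0.5723, 0.1214, 0.1112]
ee_rot: [-2.17, -2.268, 0.003]
contact_force: [0.8, 0.0, -4.2]
width: 0.0493
grip_force: 35.0
```

```bash
python3 -c "
from h import *
go(.572,.121,.081,93)
i,W,h,f=get('scene','s1'); c=i[110:230,160:340]; cv2.imwrite('pics/s1c.png',cv2.resize(c,None,fx=4,fy=4,interpolation=2)[:,:,::-1])
P=W[sel(W,[.45,.0,.1],[.68,.24,.12])]; print(len(P),rect(P), P[:,1].min(),P[:,1].max())"
```

```text
t5.35 tcp [0.5723 0.1214 0.1112] yaw 92.5 tilt -1.0000 -> d [-0.04 -0.03  3.02] roll -0.008 j7 -0.62 w 0.0493 F [ 0.8  0.  -4.2] g 35.0
254 (array([567. , 115.4]), array([168.7,  72.8]), 83.46) 0.030997455078191613 0.2019351718758377
```

View pics/s1c.png

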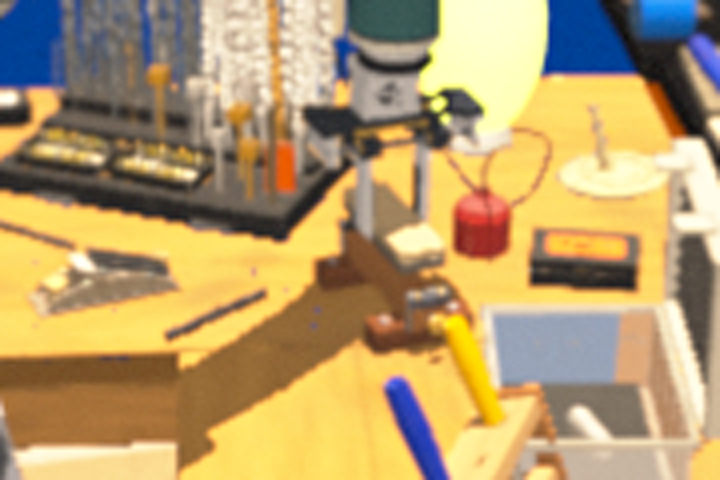

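arm_command:
  targets:
    - {"dx": 0, "dy": 0, "dz": 1, "roll": 0}
    - {"dx": 0, "dy": 0, "dz": 2, "roll": 0}
    - {"dx": 0, "dy": 0, "dz": 2.4, "roll": 0}
    - {"dx": 0, "dy": 0, "dz": 2.6, "roll": 0}
    - {"dx": 0, "dy": 0, "dz": 2.7, "roll": 0}

```text
clock: 5.9
tcp_pos: [0.5732, 0.1214, 0.0853]
ee_rot: [-2.17, -2.272, -0.0]
contact_force: [-0.5, 0.3, -4.5]
width: 0.0499
grip_force: 35.0
```

```bash
python3 -c "
from h import *
go(.572,.121,.0796,93)
i,W,h,f=get('scene')
P=W[sel(W,[.45,.0,.075],[.68,.24,.095])]; print(len(P),rect(P), P[:,1].min(),P[:,1].max())
i,W,h,f=get('top')
P=W[sel(W,[.45,.0,.075],[.68,.24,.095])]; print(len(P),rect(P), P[:,1].min(),P[:,1].max())"
```

```text
t5.90 tcp [0.5732 0.1214 0.0853] yaw 92.6 tilt -1.0000 -> d [-0.03 -0.13  0.57] roll -0.006 j7 -0.64 w 0.0499 F [-0.5  0.3 -4.5] g 35.0
237 (array([568.7, 116. ]), array([171.8,  73.6]), 83.66) 0.02797712258562056 0.1999802990828301
2 (array([545.6, 194.3]), array([1.7, 0. ]), 37.82) 0.19375168391429046 0.19481643418250338
```

arm_command:
  targets:
    - {"dx": 0, "dy": -0.1, "dz": 0.2, "roll": 0}
    - {"dx": 0, "dy": -0.1, "dz": 0.4, "roll": 0}
    - {"dx": 0, "dy": -0.1, "dz": 0.5, "roll": 0}
    - {"dx": 0, "dy": -0.1, "dz": 0.5, "roll": 0}

```text
clock: 6.4
tcp_pos: [0.5722, 0.1212, 0.0803]
ee_rot: [-2.17, -2.272, 0.0]
contact_force: [0.7, -0.2, -3.8]
width: 0.05
grip_force: 35.0
```

arm_command:
  targets:
    - {"dx": 0, "dy": 0, "dz": 0.1, "roll": 0}
    - {"dx": 0, "dy": 0, "dz": 0.1, "roll": 0}

```text
clock: 6.6
tcp_pos: [0.5723, 0.1213, 0.0797]
ee_rot: [2.17, 2.272, 0.0]
contact_force: [-0.9, 0.1, 1.0]
width: 0.0496
grip_force: 35.0
```

arm_command:
  targets:
    - {"dx": 0, "dy": 0, "dz": 0.1, "roll": 0}
    - {"dx": 0, "dy": 0, "dz": 0.1, "roll": 0}

```text
clock: 6.8
tcp_pos: [0.5724, 0.1213, 0.0796]
ee_rot: [2.169, 2.271, -0.0]
contact_force: [-8.6, -4.4, 20.8]
width: 0.0498
grip_force: 35.0
```

arm_command:
  targets:
    - {"dx": 0, "dy": 0, "dz": 0, "roll": 0}
    - {"dx": 0, "dy": 0, "dz": 0, "roll": 0}
    - {"dx": 0, "dy": 0, "dz": 0, "roll": 0}
    - {"dx": 0, "dy": 0, "dz": 0, "roll": 0}
    - {"dx": 0, "dy": 0, "dz": 0, "roll": 0}
  claw: 0.2

```text
clock: 7.3
tcp_pos: [0.5724, 0.1213, 0.0796]
ee_rot: [2.169, 2.271, -0.0]
contact_force: [-9.1, -4.1, 20.5]
width: 0.05
grip_force: 35.0
```

arm_command:
  targets:
    - {"dx": 0, "dy": 0, "dz": -4, "roll": 0}
    - {"dx": 0, "dy": 0, "dz": -8, "roll": 0}
    - {"dx": 0, "dy": 0, "dz": -13, "roll": 0}
    - {"dx": 0, "dy": 0, "dz": -18, "roll": 0}
    - {"dx": 0, "dy": 0, "dz": -23, "roll": 0}
  claw: -0.4

```text
clock: 7.8
tcp_pos: [0.572, 0.1214, 0.3109]
ee_rot: [2.169, 2.272, 0.001]
contact_force: [-0.2, -0.6, 0.9]
width: 0.0658
grip_force: 0.0
```

```bash
python3 -c "
from h import *
go(.45,-.20,.33,93)
i,W,h,f=get('scene')
P=W[sel(W,[.45,.0,.074],[.68,.24,.09])]; print(len(P),rect(P), P[:,1].min(),P[:,1].max(),np.median(P[:,2]))
i,W,h,f=get('top')
P=W[sel(W,[.45,.0,.074],[.68,.24,.09])]; print(len(P),rect(P), P[:,1].min(),P[:,1].max(),np.median(P[:,2]))"
```

```text
t7.80 tcp [0.572  0.1214 0.3109] yaw 92.7 tilt -1.0000 -> d [-31.54 -13.68  -1.93] roll -0.006 j7 -0.47 w 0.0658 F [-0.2 -0.6  0.9] g 0.0
204 (array([565.5, 115.2]), array([ 52.3, 168.7]), 93.48) 0.03026345500157369 0.19898860224432927 0.07733644337815823
115 (array([572. ,  55.5]), array([47.2, 35.1]), 1.15) 0.03761707393562289 0.0734527204223265 0.07987570482913263
```

arm_command:
  targets:
    - {"dx": -31, "dy": -14, "dz": -4, "roll": -0.15}
    - {"dx": -31, "dy": -14, "dz": -4, "roll": -0.3}
    - {"dx": -31, "dy": -14, "dz": -4, "roll": -0.45}
    - {"dx": -31, "dy": -14, "dz": -4, "roll": -0.6}
    - {"dx": -31, "dy": -14, "dz": -4, "roll": -0.75}
  claw: -0.4

```text
clock: 8.4
tcp_pos: [0.4971, -0.0712, 0.3331]
ee_rot: [1.37, 2.826, 0.0]
contact_force: [1.4, 0.0, 0.7]
width: 0.0658
grip_force: 0.0
```

```bash
cat >> h.py <<'E'
def ray(f,u,v):
    a=np.array([(u-f["cx"])/f["fx"],(v-f["cy"])/f["fy"]]); b=a.copy()
    for _ in range(8): b=a/(1+f["k1"]*(b@b))
    R=np.array(f["R"]); d=R.T@np.array([*b,1.]); return -R.T@np.array(f["t"]),d/np.linalg.norm(d)
def tri(A,B):
    M=[];c=[]
    for o,d in(A,B): Q=np.eye(3)-np.outer(d,d);M.append(Q);c.append(Q@o)
    x=np.linalg.lstsq(np.vstack(M),np.hstack(c),rcond=None)[0]
    (o1,d1),(o2,d2)=A,B; n=np.cross(d1,d2); return x,abs((o2-o1)@n)/np.linalg.norm(n)
E
python3 - <<'E'
from h import *
it,W,h,ft=get('top','t2'); fs=r.grab_frame('scene')
P=W[sel(W,[.45,.0,.074],[.68,.24,.09])]; print("stone",len(P),rect(P),np.median(P,0))
H={}
for n,f,d in(("t",ft,np.load("top0.npz")),("s",fs,np.load("scene0.npz"))):
    h=d["h"];W=d["W"]
    for c,lo,hi in(("y",(19,190,100),(34,255,255)),("b",(106,110,40),(130,255,255))):
        box=sel(W,[.3,-.5,.1],[.6,-.2,.27])|sel(np.nan_to_num(W),[-1e-9]*3,[1e-9]*3)
        m=((cv2.inRange(h,lo,hi)>0)&(cv2.dilate(box.astype(np.uint8),np.ones((5,5)))>0)).astype(np.uint8)
        k,l,st,ce=cv2.connectedComponentsWithStats(m); j=1+np.argmax(st[1:,4]); q=np.argwhere(l==j)[:,::-1]
        ln=cv2.fitLine(q.astype(np.float32),cv2.DIST_L2,0,.01,.01).ravel(); t=(q-ln[2:])@ln[:2]
        e=[ln[2:]+ln[:2]*t.min(),ln[2:]+ln[:2]*t.max()]; e.sort(key=lambda p:np.nanmedian(W[int(p[1])-1:int(p[1])+2,int(p[0])-1:int(p[0])+2,2]) )
        H[n+c]=(f,ce[j],e); print(n,c,st[j],ce[j].round(1),np.round(e,1).tolist())
for c in "yb": 
    a,b=H["t"+c],H["s"+c]; print(c,"centroid",tri(ray(a[0],*a[1]),ray(b[0],*b[1])))
o,d=ray(ft,339.3,200.7); print("slot",o+d*(.133-o[2])/d[2])
W=np.load("top0.npz")["W"]; print(W[200,339],W[203,342])
go(.45,-.20,.33,140)
E
```

```text
stone 736 (array([569.5, 116.4]), array([ 51.1, 157.1]), 92.46) [0.56815748 0.11882655 0.08019198]
t y [316 188   9  11  65] [320.  193.1] [[316.9, 197.9], [323.1, 188.1]]
t b [350 214   6  14  63] [352.4 220.7] [[353.0, 213.9], [351.7, 227.0]]
s y [271 189  15  27 172] [277.6 201.6] [[272.2, 188.5], [283.3, 215.3]]
s b [257 205  17  32 182] [264.8 220. ] [[271.8, 235.6], [258.0, 205.0]]
y centroid (array([ 0.48710479, -0.2905542 ,  0.17674496]), np.float64(0.00010085129709229335))
b centroid (array([ 0.4052257 , -0.38547071,  0.1815031 ]), np.float64(0.001678102568274604))
slot [ 0.46983032 -0.35870356  0.133     ]
[ 0.48014419 -0.37284441  0.06847046] [ 0.4624602  -0.36656189  0.13486678]
t8.50 tcp [ 0.4966 -0.0751  0.3331] yaw 128.0 tilt -1.0000 -> d [ -6.97 -11.36   0.33] roll -0.210 j7 0.59 w 0.0657 F [ 0.4  0.5 -0.7] g 0.0
```

```bash
python3 -c "
from h import *
go(.488,-.292,.30,139.5)"
```

```text
t8.50 tcp [ 0.4966 -0.0751  0.3331] yaw 128.0 tilt -1.0000 -> d [-16.56 -14.03   3.35] roll -0.201 j7 0.59 w 0.0657 F [ 0.4  0.5 -0.7] g 0.0
```

arm_command:
  targets:
    - {"dx": -16.6, "dy": -14, "dz": 0, "roll": -0.15}
    - {"dx": -16.6, "dy": -14, "dz": 0, "roll": -0.2}
    - {"dx": -16.6, "dy": -14, "dz": 1, "roll": -0.2}
    - {"dx": -16.6, "dy": -14, "dz": 3.3, "roll": -0.2}
    - {"dx": -16.6, "dy": -14, "dz": 3.3, "roll": -0.2}

```text
clock: 9.0
tcp_pos: [0.4888, -0.2904, 0.2983]
ee_rot: [-1.094, -2.944, -0.0]
contact_force: [0.1, 1.2, 0.2]
width: 0.0657
grip_force: 0.0
```

```bash
python3 -c "
from h import *
go(.488,-.292,.18,139.5)"
```

```text
t9.00 tcp [ 0.4888 -0.2904  0.2983] yaw 139.2 tilt -1.0000 -> d [-0.05 -0.17 11.83] roll -0.005 j7 1.09 w 0.0657 F [0.1 1.2 0.2] g 0.0
```

arm_command:
  targets:
    - {"dx": 0, "dy": -0.1, "dz": 4, "roll": 0}
    - {"dx": 0, "dy": -0.1, "dz": 7, "roll": 0}
    - {"dx": 0, "dy": -0.1, "dz": 10, "roll": 0}
    - {"dx": 0, "dy": -0.1, "dz": 11.6, "roll": 0}
    - {"dx": 0, "dy": -0.1, "dz": 11.6, "roll": 0}

```text
clock: 9.5
tcp_pos: [0.4886, -0.2868, 0.1824]
ee_rot: [-1.087, -2.945, -0.002]
contact_force: [-0.1, 0.9, 1.0]
width: 0.0659
grip_force: 0.0
```

```bash
python3 -c "
from h import *
go(.488,-.292,.18,139.5)
i,W,h,f=get('scene'); c=i[150:270,220:350]; cv2.imwrite('pics/s3.png',cv2.resize(c,None,fx=5,fy=5,interpolation=2)[:,:,::-1])"
```

```text
t9.50 tcp [ 0.4886 -0.2868  0.1824] yaw 139.5 tilt -1.0000 -> d [-0.29 -0.43  0.24] roll -0.000 j7 1.00 w 0.0659 F [-0.1  0.9  1. ] g 0.0
```

View pics/s3.png

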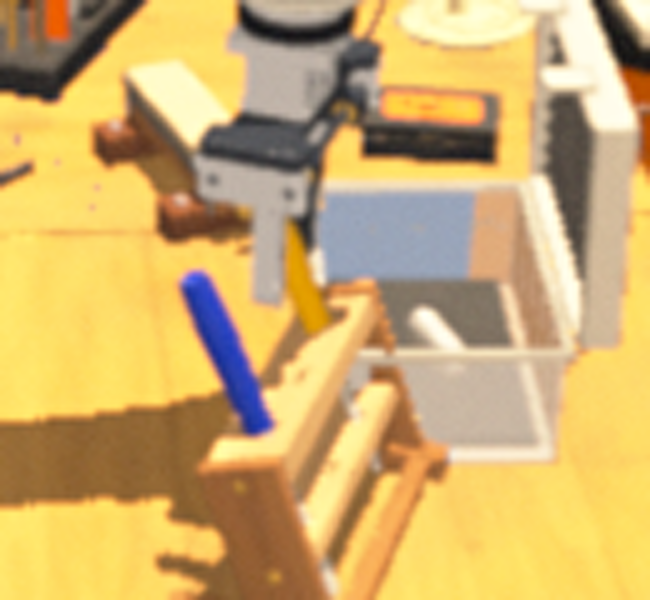

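arm_command:
  targets:
    - {"dx": -0.8, "dy": -0.4, "dz": 0, "roll": 0}
    - {"dx": -0.8, "dy": -0.4, "dz": 0, "roll": 0}
    - {"dx": -0.8, "dy": -0.4, "dz": 0, "roll": 0}
    - {"dx": -0.8, "dy": -0.4, "dz": 0, "roll": 0}
    - {"dx": -0.8, "dy": -0.4, "dz": 0, "roll": 0}
  claw: 0.1
  squeeze: 10

```text
clock: 10.05
tcp_pos: [0.4925, -0.2957, 0.1841]
ee_rot: [1.088, 2.947, 0.0]
contact_force: [0.0, -0.2, 0.3]
width: 0.0423
grip_force: 0.0
```

arm_command:
  targets:
    - {"dx": 0, "dy": 0, "dz": 0, "roll": 0}
    - {"dx": 0, "dy": 0, "dz": 0, "roll": 0}
    - {"dx": 0, "dy": 0, "dz": 0, "roll": 0}
    - {"dx": 0, "dy": 0, "dz": 0, "roll": 0}
    - {"dx": 0, "dy": 0, "dz": 0, "roll": 0}
  claw: 1

```text
clock: 10.55
tcp_pos: [0.4925, -0.2956, 0.1839]
ee_rot: [-1.088, -2.947, -0.001]
contact_force: [0.4, 0.6, 1.8]
width: 0.0201
grip_force: 10.0
```

```bash
python3 -c "
from h import *
go(.492,-.295,.18,139.5)"
```

```text
t10.55 tcp [ 0.4925 -0.2956  0.1839] yaw 139.5 tilt -1.0000 -> d [0.08 0.01 0.39] roll -0.001 j7 1.01 w 0.0201 F [0.4 0.6 1.8] g 10.0
```

arm_command:
  targets:
    - {"dx": 0, "dy": 0, "dz": 0, "roll": 0}
    - {"dx": 0.17, "dy": 0, "dz": -0.47, "roll": 0}
    - {"dx": 0.34, "dy": 0, "dz": -0.94, "roll": 0}
    - {"dx": 0.68, "dy": 0, "dz": -1.88, "roll": 0}
    - {"dx": 1.03, "dy": 0, "dz": -2.82, "roll": 0}
  squeeze: 45

```text
clock: 11.05
tcp_pos: [0.4845, -0.2888, 0.2129]
ee_rot: [1.088, 2.947, 0.0]
contact_force: [2.5, 1.2, -2.5]
width: 0.0195
grip_force: 45.0
```

arm_command:
  targets:
    - {"dx": 0.68, "dy": 0, "dz": -1.88, "roll": 0}
    - {"dx": 1.37, "dy": 0, "dz": -3.76, "roll": 0}
    - {"dx": 2.05, "dy": 0, "dz": -5.64, "roll": 0}
    - {"dx": 2.74, "dy": 0, "dz": -7.52, "roll": 0}
    - {"dx": 3.42, "dy": 0, "dz": -9.4, "roll": 0}

```text
clock: 11.55
tcp_pos: [0.4581, -0.2666, 0.3075]
ee_rot: [1.088, 2.947, -0.001]
contact_force: [-0.6, 0.5, -1.6]
width: 0.0193
grip_force: 45.0
```

arm_command:
  targets:
    - {"dx": 0.68, "dy": 0, "dz": -1.88, "roll": 0}
    - {"dx": 1.03, "dy": 0, "dz": -2.82, "roll": 0}
    - {"dx": 1.03, "dy": 0, "dz": -2.82, "roll": 0}
    - {"dx": 1.03, "dy": 0, "dz": -2.82, "roll": 0}

```text
clock: 11.95
tcp_pos: [0.4506, -0.2604, 0.3339]
ee_rot: [-1.089, -2.946, 0.0]
contact_force: [1.3, -0.4, -2.3]
width: 0.0195
grip_force: 45.0
```

```bash
python3 -c "
from h import *
go(.38,-.1,.33,139.5)
i,W,h,f=get('scene'); c=i[70:290,200:350]; cv2.imwrite('pics/s4.png',cv2.resize(c,None,fx=2.7,fy=2.7,interpolation=2)[:,:,::-1])"
```

```text
t11.95 tcp [ 0.4506 -0.2604  0.3339] yaw 139.4 tilt -1.0000 -> d [15.79  7.6   0.39] roll -0.001 j7 1.15 w 0.0195 F [ 1.3 -0.4 -2.3] g 45.0
```

View pics/s4.png

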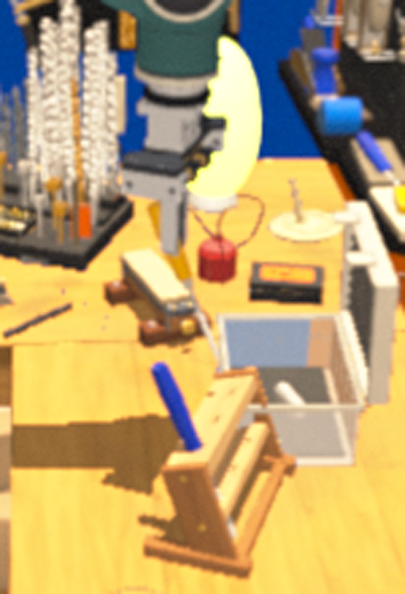

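arm_command:
  targets:
    - {"dx": 3, "dy": 3.5, "dz": 0, "roll": 0.14}
    - {"dx": 6, "dy": 7, "dz": 0, "roll": 0.28}
    - {"dx": 9, "dy": 10.5, "dz": 0, "roll": 0.42}
    - {"dx": 12, "dy": 14, "dz": 0, "roll": 0.56}
    - {"dx": 12, "dy": 14, "dz": 0, "roll": 0.7}

```text
clock: 12.5
tcp_pos: [0.4505, -0.0704, 0.3341]
ee_rot: [2.031, 2.396, -0.0]
contact_force: [-0.5, -0.8, -1.2]
width: 0.0196
grip_force: 45.0
```

```bash
python3 -c "
from h import *
go(.45,-.075,.22,93)"
```

```text
t12.50 tcp [ 0.4505 -0.0704  0.3341] yaw 99.4 tilt -1.0000 -> d [-0.45 -0.12 11.41] roll 0.112 j7 0.21 w 0.0196 F [-0.5 -0.8 -1.2] g 45.0
```

arm_command:
  targets:
    - {"dx": -0.4, "dy": 0, "dz": 4, "roll": 0.112}
    - {"dx": -0.4, "dy": 0, "dz": 8, "roll": 0.112}
    - {"dx": -0.4, "dy": 0, "dz": 12, "roll": 0.112}
    - {"dx": -0.4, "dy": 0, "dz": 15.5, "roll": 0.112}
    - {"dx": -0.4, "dy": 0, "dz": 15.5, "roll": 0.112}

```text
clock: 13.0
tcp_pos: [0.4489, -0.079, 0.1755]
ee_rot: [-2.158, -2.273, 0.003]
contact_force: [0.6, 0.6, -0.4]
width: 0.0194
grip_force: 45.0
```

Run:
```python
from h import *
go(.45,-.075,.155,93)
i,W,h,f=get('scene','s5')
m=cv2.inRange(h,(19,190,100),(34,255,255)); print(cv2.countNonZero(m))
P=W[sel(W,[.40,-.25,.01],[.50,.05,.17])]
P=P[abs(P[:,0]-.45)<.03]
for z in np.arange(.01,.16,.015):
    Q=P[abs(P[:,2]-z)<.0075]
    if len(Q): print(z.round(3),len(Q),np.median(Q,0).round(4))
```

```text
t13.00 tcp [ 0.4489 -0.079   0.1755] yaw 93.0 tilt -1.0000 -> d [0.39 0.14 2.05] roll -0.000 j7 -0.11 w 0.0194 F [ 0.6  0.6 -0.4] g 45.0
954
0.01 1 [ 0.4466 -0.1353  0.0168]
0.025 9 [ 0.4474 -0.1387  0.0265]
0.04 13 [ 0.448  -0.1312  0.0372]
0.055 12 [ 0.4466 -0.1245  0.057 ]
0.07 11 [ 0.4454 -0.12    0.0692]
0.085 12 [ 0.4467 -0.1128  0.0832]
0.1 6 [ 0.4469 -0.1055  0.0966]
0.115 15 [ 0.4442 -0.1014  0.1142]
0.13 23 [ 0.444  -0.0969  0.1296]
0.145 29 [ 0.4446 -0.0906  0.1455]
```

arm_command:
  targets:
    - {"dx": 0.3, "dy": 0, "dz": 1, "roll": 0}
    - {"dx": 0.5, "dy": 0, "dz": 1.6, "roll": 0}
    - {"dx": 0.7, "dy": 0, "dz": 1.8, "roll": 0}
    - {"dx": 0.9, "dy": 0, "dz": 2, "roll": 0}
  squeeze: 15

```text
clock: 13.45
tcp_pos: [0.4511, -0.0706, 0.1597]
ee_rot: [2.163, 2.277, 0.001]
contact_force: [-0.1, -0.3, -1.1]
width: 0.0201
grip_force: 15.0
```

arm_command:
  targets:
    - {"dx": 0.4, "dy": 0, "dz": 0.2, "roll": 0}
    - {"dx": 0.8, "dy": 0, "dz": 0.4, "roll": 0}
    - {"dx": 1.2, "dy": 0, "dz": 0.6, "roll": 0}

```text
clock: 13.75
tcp_pos: [0.4504, -0.0583, 0.1535]
ee_rot: [2.163, 2.277, 0.001]
contact_force: [-0.0, 1.3, 2.7]
width: 0.0198
grip_force: 15.0
```

```bash
cat >> h.py <<'E'
def blade(x0,y0,zlo,zhi):
    i,W,h,f=get('scene'); P=W[sel(W,[x0-.03,y0-.25,zlo],[x0+.03,y0+.0,zhi])]
    b,a=np.polyfit(P[:,2],P[:,1],1) if np.ptp(P[:,2])>np.ptp(P[:,1]) else (lambda q:(1/q[0],-q[1]/q[0]))(np.polyfit(P[:,1],P[:,2],1))
    print(len(P),"elev",np.degrees(np.arctan2(1,b)).round(1),"lowest",P[np.argsort(P[:,2])[:4]].round(4).tolist(),"ymin",P[np.argmin(P[:,1])].round(4))
E
python3 -c "
from h import *
go(.45,-.06,.15,93)
blade(.448,-.08,.008,.11)"
```

```text
t13.75 tcp [ 0.4504 -0.0583  0.1535] yaw 92.9 tilt -1.0000 -> d [-0.17 -0.05  0.35] roll -0.001 j7 -0.19 w 0.0198 F [-0.   1.3  2.7] g 15.0
71 elev 67.7 lowest [[0.4502, -0.1251, 0.0096], [0.4513, -0.122, 0.0119], [0.4517, -0.1209, 0.0155], [0.4463, -0.1136, 0.0166]] ymin [ 0.4459 -0.1262  0.02  ]
```

arm_command:
  targets:
    - {"dx": 1.0, "dy": 0, "dz": 0.5, "roll": 0}
    - {"dx": 1.8, "dy": 0, "dz": 1.0, "roll": 0}
    - {"dx": 2.4, "dy": 0, "dz": 1.4, "roll": 0}
    - {"dx": 3.0, "dy": 0, "dz": 1.8, "roll": 0}

```text
clock: 14.2
tcp_pos: [0.4487, -0.0282, 0.135]
ee_rot: [-2.163, -2.278, -0.001]
contact_force: [1.0, 1.2, 0.3]
width: 0.02
grip_force: 15.0
```

```bash
python3 -c "
from h import *
go(.45,-.06,.15,93)
blade(.448,-.05,.008,.10)"
```

```text
t14.20 tcp [ 0.4487 -0.0282  0.135 ] yaw 93.0 tilt -1.0000 -> d [-3.18 -0.03 -1.5 ] roll -0.001 j7 -0.29 w 0.02 F [1.  1.2 0.3] g 15.0
84 elev 54.8 lowest [[0.4531, -0.117, 0.0084], [0.4486, -0.1185, 0.0103], [0.4519, -0.1091, 0.0126], [0.4495, -0.116, 0.0129]] ymin [ 0.4421 -0.1258  0.0206]
```

arm_command:
  targets:
    - {"dx": 0.8, "dy": 0, "dz": 0.6, "roll": 0}
    - {"dx": 1.5, "dy": 0, "dz": 1.2, "roll": 0}
    - {"dx": 2.1, "dy": 0, "dz": 1.8, "roll": 0}
    - {"dx": 2.7, "dy": 0, "dz": 2.4, "roll": 0}
    - {"dx": 3.3, "dy": 0, "dz": 3.1, "roll": 0}

```text
clock: 14.75
tcp_pos: [0.4469, 0.0046, 0.1037]
ee_rot: [-2.164, -2.277, -0.0]
contact_force: [-0.0, -1.4, -0.5]
width: 0.02
grip_force: 15.0
```

arm_command:
  targets:
    - {"dx": 0.5, "dy": 0, "dz": 0.65, "roll": 0}
    - {"dx": 1, "dy": 0, "dz": 1.4, "roll": 0}
    - {"dx": 1.5, "dy": 0, "dz": 2.15, "roll": 0}
    - {"dx": 1.5, "dy": 0, "dz": 2.15, "roll": 0}

```text
clock: 15.15
tcp_pos: [0.4457, 0.02, 0.082]
ee_rot: [-2.162, -2.278, 0.0]
contact_force: [-0.4, 0.4, -0.6]
width: 0.0199
grip_force: 15.0
```

```bash
python3 -c "
from h import *
go(.45,-.06,.15,93)
blade(.448,.00,.008,.065)"
```

```text
t15.15 tcp [0.4457 0.02   0.082 ] yaw 93.0 tilt -1.0000 -> d [-8.01 -0.   -6.81] roll -0.000 j7 -0.50 w 0.0199 F [-0.4  0.4 -0.6] g 15.0
89 elev 27.6 lowest [[0.4462, -0.1026, 0.0098], [0.4509, -0.1117, 0.01], [0.4518, -0.098, 0.0103], [0.4494, -0.1049, 0.0106]] ymin [ 0.4509 -0.1117  0.01  ]
```

arm_command:
  targets:
    - {"dx": 0, "dy": 0, "dz": 0, "roll": 0}
    - {"dx": 0, "dy": 0, "dz": 0, "roll": 0}
    - {"dx": 0, "dy": 0, "dz": 0, "roll": 0}
  squeeze: 60

```text
clock: 15.5
tcp_pos: [0.4463, 0.019, 0.083]
ee_rot: [2.164, 2.277, 0.001]
contact_force: [-0.6, -0.2, -1.9]
width: 0.019
grip_force: 60.0
```

arm_command:
  targets:
    - {"dx": 0, "dy": 0, "dz": -2, "roll": 0}
    - {"dx": 0, "dy": 0, "dz": -5, "roll": 0}
    - {"dx": 0, "dy": 0, "dz": -8, "roll": 0}
    - {"dx": 0, "dy": 0, "dz": -11, "roll": 0}
    - {"dx": 0, "dy": 0, "dz": -12, "roll": 0}

```text
clock: 16.0
tcp_pos: [0.4471, 0.0192, 0.2052]
ee_rot: [2.162, 2.275, 0.003]
contact_force: [1.5, 0.9, -1.8]
width: 0.0196
grip_force: 60.0
```

```bash
python3 -c "
from h import *
go(.572,.25,.20,93)
i,W,h,f=get('scene','s6'); c=i[100:250,150:350]; cv2.imwrite('pics/s6c.png',cv2.resize(c,None,fx=3.5,fy=3.5,interpolation=2)[:,:,::-1])
P=W[sel(W,[.42,-.18,.10],[.48,.0,.19])]; 
for y in np.arange(-.16,0,.02):
    Q=P[abs(P[:,1]-y)<.01]
    if len(Q): print(y.round(2),len(Q),np.median(Q,0).round(4))
print('min',P[np.argsort(P[:,1])[:5]].round(4))"
```

```text
t16.00 tcp [0.4471 0.0192 0.2052] yaw 92.9 tilt -1.0000 -> d [22.42 13.64  0.54] roll -0.001 j7 -0.28 w 0.0196 F [ 1.5  0.9 -1.8] g 60.0
-0.12 11 [ 0.4503 -0.1202  0.1285]
-0.1 16 [ 0.4497 -0.1019  0.137 ]
-0.08 15 [ 0.4489 -0.0794  0.1466]
-0.06 9 [ 0.448  -0.0609  0.1549]
-0.04 17 [ 0.4456 -0.0382  0.1708]
-0.02 25 [ 0.4414 -0.0217  0.1791]
min [[ 0.4495 -0.1256  0.1255]
 [ 0.4535 -0.1249  0.1285]
 [ 0.4462 -0.1241  0.1294]
 [ 0.4465 -0.1233  0.1248]
 [ 0.4547 -0.1216  0.1223]]
```

View pics/s6c.png

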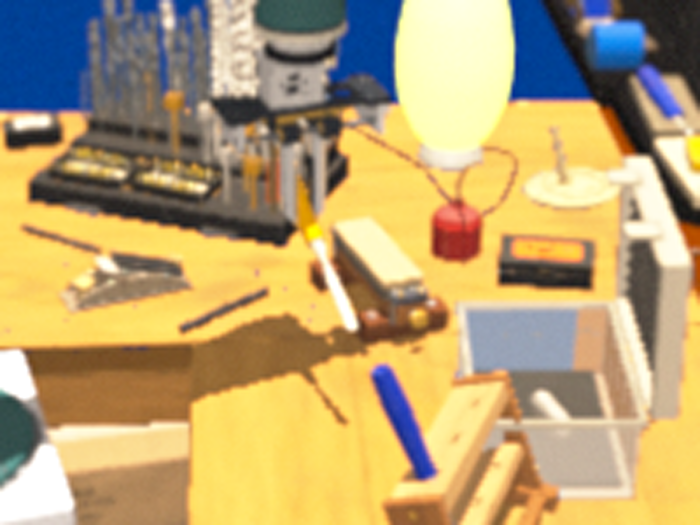

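```bash
python3 -c "
from h import *
for n in ('top','scene','top','scene'):
    i,W,h,f=get(n)
    P=W[sel(W,[.425,-.18,.08],[.475,-.052,.19])]
    q=np.polyfit(P[:,1],P[:,2],1); res=P[:,2]-np.polyval(q,P[:,1]); P=P[abs(res)<.008]; q=np.polyfit(P[:,1],P[:,2],1)
    k=np.polyfit(P[:,1],P[:,0],1)
    print(n,len(P),'elev',np.degrees(np.arctan(q[0])).round(1),'z@-.1',np.polyval(q,-.1).round(4),'x slope',k.round(3),'ymin',np.sort(P[:,1])[:4].round(4),'x',np.median(P[:,0]).round(4))
    m=(cv2.inRange(h,(19,170,90),(34,255,255))>0)&sel(W,[.42,-.06,.12],[.48,.1,.26]); Q=W[m]
    if len(Q)>5: q=np.polyfit(Q[:,1],Q[:,2],1); print('handle',len(Q),np.degrees(np.arctan(q[0])).round(1),Q.min(0).round(3),Q.max(0).round(3))
"
```

```text
top 76 elev 25.9 z@-.1 0.1396 x slope [-0.033  0.449] ymin [-0.1254 -0.1254 -0.1253 -0.1224] x 0.4518
scene 47 elev 27.7 z@-.1 0.1339 x slope [-0.069  0.443] ymin [-0.1244 -0.1224 -0.1188 -0.1183] x 0.4494
handle 65 27.8 [ 0.433 -0.027  0.172] [0.453 0.041 0.215]
top 73 elev 26.3 z@-.1 0.1377 x slope [-0.065  0.446] ymin [-0.1257 -0.1256 -0.1254 -0.1224] x 0.4511
scene 49 elev 26.2 z@-.1 0.1333 x slope [-0.064  0.442] ymin [-0.1287 -0.1222 -0.1221 -0.121 ] x 0.4477
handle 66 29.1 [ 0.433 -0.025  0.168] [0.453 0.036 0.214]
```

arm_command:
  targets:
    - {"dx": 3, "dy": 2, "dz": -3, "roll": 0}
    - {"dx": 7, "dy": 4, "dz": -3, "roll": 0}
    - {"dx": 11, "dy": 6, "dz": -3, "roll": 0}
    - {"dx": 15, "dy": 8, "dz": -3, "roll": 0}
    - {"dx": 18, "dy": 10, "dz": -3, "roll": 0}

```text
clock: 16.75
tcp_pos: [0.5366, 0.2067, 0.231]
ee_rot: [-2.161, -2.278, 0.002]
contact_force: [-0.3, -0.2, -0.6]
width: 0.0192
grip_force: 60.0
```

```bash
python3 -c "
from h import *
go(.565,.264,.215,93)"
```

```text
t16.75 tcp [0.5366 0.2067 0.231 ] yaw 93.0 tilt -1.0000 -> d [5.57 3.14 1.59] roll 0.000 j7 -0.72 w 0.0192 F [-0.3 -0.2 -0.6] g 60.0
```

arm_command:
  targets:
    - {"dx": 2, "dy": 1.1, "dz": 0.5, "roll": 0}
    - {"dx": 4, "dy": 2.2, "dz": 1, "roll": 0}
    - {"dx": 5.6, "dy": 3.1, "dz": 1.6, "roll": 0}
    - {"dx": 5.6, "dy": 3.1, "dz": 1.6, "roll": 0}
    - {"dx": 5.6, "dy": 3.1, "dz": 1.6, "roll": 0}

```text
clock: 17.25
tcp_pos: [0.5643, 0.2618, 0.2152]
ee_rot: [-2.162, -2.278, 0.003]
contact_force: [0.1, -0.2, -1.7]
width: 0.0197
grip_force: 60.0
```

```bash
cat > m.py <<'E'
from h import *
import sys
go(.565,.264,.186,93); z0=float(sys.argv[1])
for n in ('top','scene'):
    i,W,h,f=get(n)
    P=W[sel(W,[.53,.08,z0],[.61,.195,.22])]
    if len(P)<9: print(n,len(P)); continue
    q=np.polyfit(P[:,1],P[:,2],1); res=P[:,2]-np.polyval(q,P[:,1]); P=P[abs(res)<.008]; q=np.polyfit(P[:,1],P[:,2],1); k=np.polyfit(P[:,1],P[:,0],1)
    y0=np.sort(P[:,1])[:3].mean(); print(n,len(P),'elev',np.degrees(np.arctan(q[0])).round(1),'edge',np.polyval(k,y0).round(4),y0.round(4),np.polyval(q,y0).round(4))
    P=W[sel(W,[.5,.0,.072],[.65,.24,.088])]; print('stone',rect(P),np.median(P[:,2]).round(4))
E
python3 m.py .1
```

```text
t17.25 tcp [0.5643 0.2618 0.2152] yaw 93.0 tilt -1.0000 -> d [0.22 0.09 2.92] roll -0.000 j7 -0.81 w 0.0197 F [ 0.1 -0.2 -1.7] g 60.0
top 63 elev 25.9 edge 0.5713 0.1167 0.1379
stone (array([569.8, 106.4]), array([ 50.7, 137.3]), 91.94) 0.0801
scene 38 elev 24.9 edge 0.5679 0.117 0.1357
stone (array([565.9, 114.8]), array([ 51.6, 171.4]), 93.57) 0.0773
```

arm_command:
  targets:
    - {"dx": 0, "dy": 0.1, "dz": 1, "roll": 0}
    - {"dx": 0, "dy": 0.1, "dz": 2, "roll": 0}
    - {"dx": 0, "dy": 0.1, "dz": 2.6, "roll": 0}
    - {"dx": 0, "dy": 0.1, "dz": 3.0, "roll": 0}
    - {"dx": 0, "dy": 0.1, "dz": 3.1, "roll": 0}

```text
clock: 17.85
tcp_pos: [0.5658, 0.2615, 0.1853]
ee_rot: [-2.163, -2.277, 0.0]
contact_force: [-0.3, 0.2, -1.5]
width: 0.0194
grip_force: 60.0
```

arm_command:
  targets:
    - {"dx": 0, "dy": 0, "dz": 0, "roll": 0}
    - {"dx": 0, "dy": 0, "dz": 0, "roll": 0}
    - {"dx": 0, "dy": 0, "dz": 0, "roll": 0}
    - {"dx": 0, "dy": 0, "dz": 0, "roll": 0}
    - {"dx": 0, "dy": 0, "dz": 0, "roll": 0}

```text
clock: 18.35
tcp_pos: [0.566, 0.2617, 0.186]
ee_rot: [-2.164, -2.278, -0.001]
contact_force: [0.7, -0.3, -1.9]
width: 0.0197
grip_force: 60.0
```

```bash
python3 m.py .092
```

```text
t18.35 tcp [0.566  0.2617 0.186 ] yaw 92.9 tilt -1.0000 -> d [ 0.24 -0.09 -0.  ] roll -0.001 j7 -0.83 w 0.0197 F [ 0.7 -0.3 -1.9] g 60.0
top 50 elev 26.0 edge 0.5718 0.1149 0.1073
stone (array([570.2, 104.5]), array([ 51. , 152.6]), 92.7) 0.0802
scene 38 elev 27.5 edge 0.5709 0.1203 0.103
stone (array([566.4, 116.2]), array([ 55.4, 167.7]), 91.96) 0.077
```

```bash
python3 -c "
from station import r
print(r.job_done())"
```

```text
the job is handed in; nothing more can be done
None
```

The job is handed in at about 18 s on the clock, and the verdict isn't shown to me: the stone is seated and released between the stops, and the yellow chisel is held still, bevel down, at about 27° with its edge about 2.5 cm above the middle of the stone (camera estimates).

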